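# Prop the tall panel on the table stand

### The arm

A 6-joint arm with a two-finger parallel gripper is mounted at the origin on the work surface. World frame = base frame: x ahead of the robot, y to its left, z up, the work surface at z = 0. Lengths are in m, angles in degrees, forces in N, time in s.
With the tool pointing down it reaches from about 0.375 to 0.9 m from the base axis. Payload 3.1 kg.
Tool frame: the origin (TCP) lies on the centre line of the jaws, within the pads' length; the fingertips stand 22 mm ahead of it and the grasp point (between the pads) lies 3 mm ahead of it; y points along the fingers, z is the direction in which the jaws open and shut, and the axes are right-handed (so a half turn about y gives the same grasp; the last joint's range is limited). The gripper opens to 87 mm and grips with 3 to 60 N. Pads are 19 mm wide; open, the fingers measure 117 mm over their backs; the gripper's body (75 mm by 190 mm) begins 51 mm behind the grasp point.
Start: joints at [-79.269, 30.224, 82.088, -0, 67.689, -10.227], TCP at [0.224, -0.584, 0.245] pointing down, gripper open.
Joint ranges: [-176.69, 176.69], [-43.24, 126.21], [12.49, 139.97], [-82, 262], [0, 151.66], [-163.58, 163.58]. Speed limits (degrees/s): [159.86, 159.86, 180, 180, 180, 180].

### API

Orientations are given as a 3x3 rotation matrix whose columns are the frame's x, y, z axes.
In Python, from rig import bot gives the robot as it stands.
- The arm moves only by the tool jog_arm, never from a script. Its argument "motion" is one flat list of numbers, 6 for each row, row after row: the shift along the tool's x, y, z in mm, then the turn, a rotation vector about the tool's x, y, z in degrees. A call has 1 to 20 rows; each row is the pose to reach, as a shift and turn from the pose commanded when the call began, along the tool's axes at that moment; what a row does not reach only later rows make up. A row lasts 1/8 s, in which the tool goes at most 62.5 mm and 10.7 degrees, less where a joint would pass 70% of its speed; a pose out of reach is approached as far as the arm can. A call with a gripper value outside its range is refused whole. "gripper" is the opening, from 0 (shut) to 1 (fully open), set as the call begins (left out, the last holds). The fingers move at their own pace and stop on an object; the grip force is fixed at half the most. Time passes only in rows, so rows that repeat a pose let the fingers close. It gives the time, the measured TCP pose, the force and the opening at its end, in the units of the state.
- bot.read_state(): the state, without advancing time (a new reading comes with each control period).
- bot.capture(name): name is "scene" or "top"; returns (picture, depth): 480x640x3 uint8, red, green, blue; 480x640 float32, m along the optical axis (not along the pixel's ray), 0 where there is no reading.
- bot.get_calibration(name): a dict with "mtx" (3x3 intrinsics, pixels), "k1" (the pictures are not rectified: a ray, as slopes to the right and down, at radius r is drawn at 1 + k1 r^2 times it, then the intrinsics apply), "pose" (4x4, takes a point from camera to world coordinates). Camera axes: x right, y up, looking along -z (the intrinsics and any distortion apply to the point x, -y, -z); pixel columns grow to the right and rows downward; lengths in m; the calibration is good to about 2 mm. A picture is of the moment at which its call begins. get_calibration takes no time and is no camera call.
- bot.hand_in(): hands the job in, once; it reports no verdict.
The state is a dict: "time_s": time; "joint_positions": joint angles; "qvel": joint speeds; "tau": joint torques, N m; "position": TCP position; "tcp_rot": TCP orientation; "force": force on the tool from outside, world axes, zero at the start; "moment": the same for the moment, N m; "opening": opening from 0.0 (shut) to 1.0 (fully open).
Only numpy, scipy, OpenCV 4.12 (cv2) and the standard library are available. Lean on these libraries where they do the work, as an engineer would, in place of code of your own. Each camera call takes 0.05 s, during which the arm holds its last target.

### The job

The tall painting panel goes on display: first take the hand stamp off the ledge of the wooden table stand and put it away inside the open drawer of the small desk cabinet. Then lift the tall panel out of its rack and lean it on the stand, tall side up: lower edge on the ledge behind the lip, back resting on the sloping backrest, square and in the middle. Set the panel down rather than dropping it, and leave the short panel, bottle, pencil cup and sharpener where they are.

Things in the scene. Friction and masses are not known exactly. Their poses are not given: they have to be found in the camera images.
- stand: Fixed light-wood table stand, 160 mm wide (y). Origin on the table under the foot of the backrest's front face, mid-width; +x is its front. Base x -100 to 50, its top (ledge) at z 18 mm. Lip x 38 to 50, top z 30. Backrest 8 mm thick: front face rises from x 0, z 18, leaning to -x 18 degrees from vertical, to x -29, z 108; struts behind it.
- stamp: Loose hand stamp, 50 mm tall, about 60 g, standing on the stand's ledge. Origin: centre of its underside, z up through the handle. Base block 28 (x) by 44 (y) by 14 mm; neck 16 mm in diameter; dark round handle 24 mm in diameter from z = 27 to 45 mm, narrowing to 16 mm at the top, z = 50 mm.
- stamp_mid (a point): Point on the stamp's axis, 22 mm above its underside.
- drawer_spot (a point): Point on the open top drawer's inner floor, mid-width, 44 mm behind its front's inner face, about 95 mm above the table; x points into the cabinet, z up. Inside: x -44 to 111, y -74 to 74 mm; side walls 53 mm high, front 61 mm. The cabinet covers the rear; only the front part, as long as the joint value, is open above.
- cabinet_drawer0 (a joint): Opening of the top drawer in m: 0 shut, 0.134 fully out; it starts 0.095 to 0.12 open and slides with about 1 N.
- cabinet: Fixed grey two-drawer desk cabinet, 200 deep (x) by 190 wide (y) by 170 mm high. Origin: centre of its underside; front faces its -x. Each drawer has a knob that stands 35 mm out of its front.
- tall_panel: Loose plywood painting panel primed white on both faces, both faces alike, 10 thick (x) by 120 wide (y) by 160 mm tall (z), about 130 g. Origin: centre of its lower edge; z up along its height. Starts standing in one of the rack's two slots.
- panel_top (a point): Centre of the tall panel's top edge, 160 mm from its origin.
- short_panel: The other panel in the rack, alike but 95 mm tall; to be left there. Origin: centre of its lower edge, axes as the tall panel's.
- rack: Fixed dark wooden rack, 150 (x) by 140 mm (y), base 12 mm thick. Two slots along y, at x = +40 and -40 mm, each 15 mm wide between rails whose tops are at z = 42 mm; slot floors at z = 12 mm. Origin: centre of its underside.
- bottle: Brown bottle, 60 mm diameter, 190 mm tall; bystander. Origin: centre of its underside.
- pencil_cup: Glass cup with pencils, 72 mm diameter, pencils to 150 mm high; bystander. Origin: centre of its underside.
- sharpener: Metal desk pencil sharpener with a crank, about 60 by 50 by 105 mm; bystander. Origin: centre of its underside.
There are look-alikes about, which are no part of the job. Leave any black look-alike of the tall_panel alone.

How it is judged:
By the outcome, as a careful person would: the job done as asked, in the order asked, and still so for the second after the job is handed in, with the robot touching nothing.
It also fails if it takes over 61 s, if anything falls off the work surface, if the arm or the gripper's body presses on something with over 40 N, if the wrist force passes 120 N, or if a joint passes its speed limit or range.

## Working session

There is one attempt and no reset: what is moved stays moved. The work goes in short steps, Python scripts to look and compute and a tool call to move; the robot and the scene stay as the last step left them, time stands still between calls to the robot, and variables do not carry over. Pictures are saved under pics/ and viewed, and the job is handed in when it is done.

Besides the shell and the picture viewer there is one more tool, called after "Emit:" as name(argument=value, ...) on one line, values as JSON. jog_arm: Moves the arm, as the interface text tells. Its arguments: {"type":"object","properties":{"motion":{"type":"array","items":{"type":"number"}},"gripper":{"type":"number"}},"required":["motion"]}

```bash
ls; mkdir -p pics; python3 - <<'E'
from rig import bot
import cv2,numpy as np
s=bot.read_state();print(s)
for n in("scene","top"):
    p,d=bot.capture(n);cv2.imwrite(f"pics/{n}0.png",p[:,:,::-1]);np.save(f"{n}0.npy",d);np.save(f"{n}0p.npy",p)
    c=bot.get_calibration(n);print(n,c)
E
```

```text
pics
{'time_s': 0.0, 'joint_positions': array([-7.92706180e+01,  3.02792101e+01,  8.21562165e+01,  7.42430082e-05,
        6.76884766e+01, -1.02281196e+01]), 'qvel': array([ 0.12667579, -0.05928177,  0.08293036, -0.00230373,  0.04166421,
        0.04719069]), 'tau': array([-1.37062848e-04, -4.40046716e+01, -1.76591885e+01,  6.31449977e-02,
        5.82783530e-02, -1.60531031e-04]), 'position': array([ 0.2234377 , -0.58296622,  0.2435699 ]), 'tcp_rot': array([[-9.33846238e-01, -4.01419334e-04,  3.57674494e-01],
       [-3.57674511e-01,  2.12493548e-03, -9.33843899e-01],
       [-3.85172227e-04, -9.99997662e-01, -2.12794047e-03]]), 'force': array([-0.25209554,  0.78282588, -0.14110407]), 'moment': array([-0.02137649,  0.00228233, -0.05254989]), 'opening': 1.0010706991699823}
scene {'mtx': array([[440.22184252,   0.        , 315.9843815 ],
       [  0.        , 440.22184252, 245.91032849],
       [  0.        ,   0.        ,   1.        ]]), 'k1': -0.012784069702504206, 'pose': array([[ 0.99142999, -0.08918946,  0.09545584,  0.7216455 ],
       [ 0.13062097,  0.66459784, -0.7356955 , -0.58310357],
       [ 0.00217654,  0.74185912,  0.67055224,  0.67180598],
       [ 0.        ,  0.        ,  0.        ,  1.        ]])}
top {'mtx': array([[503.0335813 ,   0.        , 313.23517777],
       [  0.        , 503.0335813 , 240.68249603],
       [  0.        ,   0.        ,   1.        ]]), 'k1': -0.04819039021946959, 'pose': array([[ 6.97152963e-04,  9.98250142e-01, -5.91284090e-02,
         5.68059378e-01],
       [-9.99703274e-01,  2.13544910e-03,  2.42652608e-02,
         1.98084408e-02],
       [ 2.43490657e-02,  5.90939475e-02,  9.97955424e-01,
         1.05588310e+00],
       [ 0.00000000e+00,  0.00000000e+00,  0.00000000e+00,
         1.00000000e+00]])}
```

View pics/scene0.png

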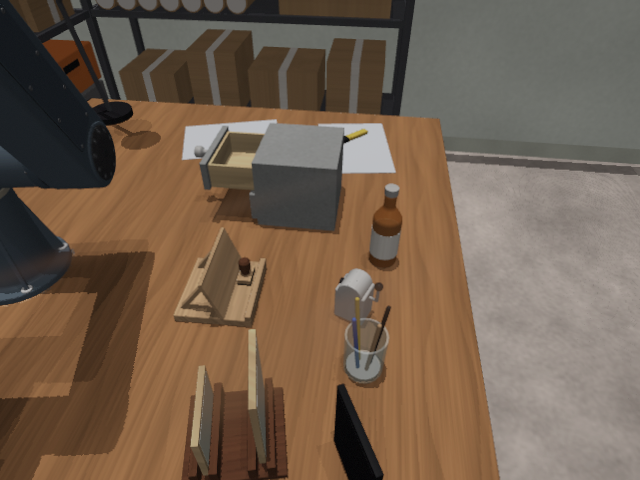

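View pics/top0.png

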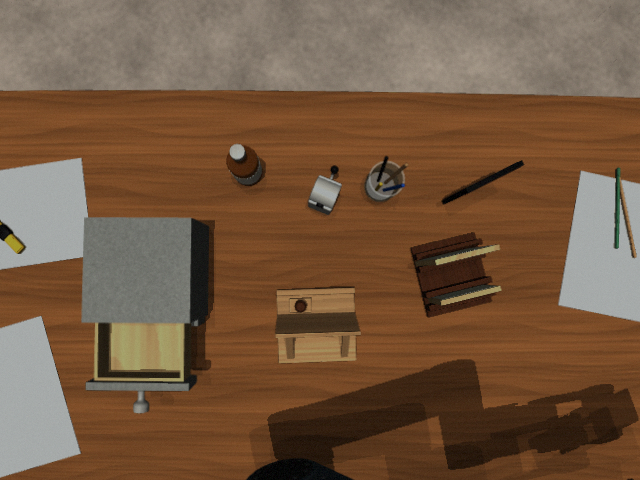

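The scene picture shows the stamp on the stand's ledge at (245,268). Two cream panels stand in the rack, at (257,400) and (203,425), and a black panel stands off the rack at (355,440). In the top picture, the stamp is at (300,306), the stand at (317,325), the rack at (455,275), the drawer at (145,350) and its knob at (141,405).

Candidates for the tall panel:
- **Rack, far slot:** scene (257,400), top (467,255). This looks taller.
- **Rack, near slot:** scene (203,425), top (463,296).
- **Black panel:** scene (355,440), top (483,182). This is the look-alike, so I leave it alone.

Next I take close crops and measure.

```bash
cat > h.py <<'E'
import numpy as np,cv2
from rig import bot
def rays(n,uv):
    c=bot.get_calibration(n);uv=np.asarray(uv,float).reshape(-1,1,2)
    p=cv2.undistortPoints(uv,c["mtx"],np.array([c["k1"],0,0,0,0])).reshape(-1,2)
    d=np.c_[p[:,0],-p[:,1],-np.ones(len(p))]
    return c["pose"][:3,3],d@c["pose"][:3,:3].T
def atz(n,uv,z):
    o,d=rays(n,uv);return o+d*((z-o[2])/d[:,2])[:,None]
def cloud(n,d):
    v,u=np.mgrid[:480,:640];o,r=rays(n,np.c_[u.ravel(),v.ravel()])
    P=o+r*d.reshape(-1,1);P[d.ravel()==0]=np.nan
    return P.reshape(480,640,3)
def proj(n,P):
    c=bot.get_calibration(n);q=(np.asarray(P,float).reshape(-1,3)-c["pose"][:3,3])@c["pose"][:3,:3]
    q=q*[1,-1,-1];return cv2.projectPoints(q.reshape(-1,1,3),np.zeros(3),np.zeros(3),c["mtx"],np.array([c["k1"],0,0,0,0]))[0].reshape(-1,2)
E
python3 - <<'E'
from h import *
t=cv2.imread('pics/top0.png');s=cv2.imread('pics/scene0.png')
cv2.imwrite('pics/c_rack.png',cv2.resize(t[225:325,400:510],None,fx=6,fy=6,interpolation=2))
cv2.imwrite('pics/c_stand.png',cv2.resize(t[275:375,260:370],None,fx=6,fy=6,interpolation=2))
cv2.imwrite('pics/c_cab.png',cv2.resize(t[210:420,75:225],None,fx=2.8,fy=2.8,interpolation=2))
cv2.imwrite('pics/c_srack.png',cv2.resize(s[320:480,170:300],None,fx=3.7,fy=3.7,interpolation=2))
C=cloud('top',np.load('top0.npy'));S=cloud('scene',np.load('scene0.npy'))
for u,v in [(467,255),(463,296),(300,306),(317,325),(145,350),(141,405),(140,265),(130,385),(285,350),(350,295),(483,182)]:
    print((u,v),C[v,u].round(4))
E
```

```text
(467, 255) [ 0.5954 -0.2748  0.1738]
(463, 296) [ 0.5195 -0.2882  0.1067]
(300, 306) [0.4989 0.0216 0.0701]
(317, 325) [ 0.4626 -0.0114  0.0757]
(145, 350) [nan nan nan]
(141, 405) [0.327  0.3056 0.1429]
(140, 265) [0.5771 0.3023 0.1703]
(130, 385) [0.3656 0.3211 0.1567]
(285, 350) [0.4057 0.0521 0.018 ]
(350, 295) [ 0.5177 -0.0812  0.019 ]
(483, 182) [ 0.7288 -0.3111  0.1613]
```

View pics/c_rack.png

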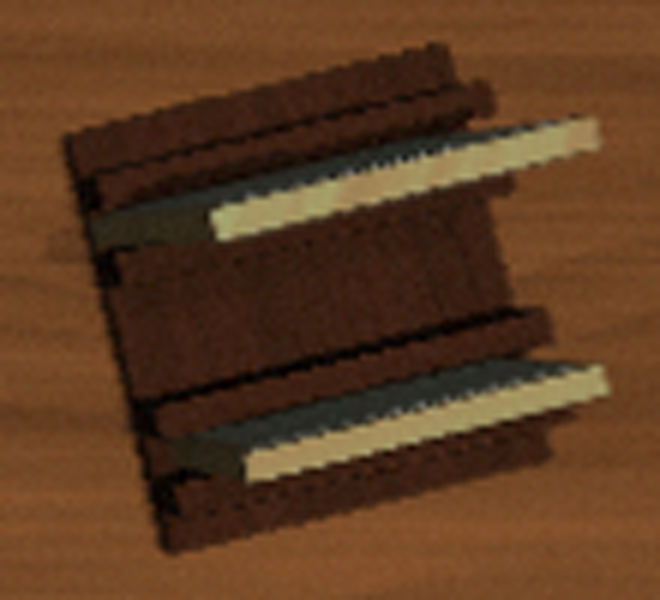

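View pics/c_stand.png

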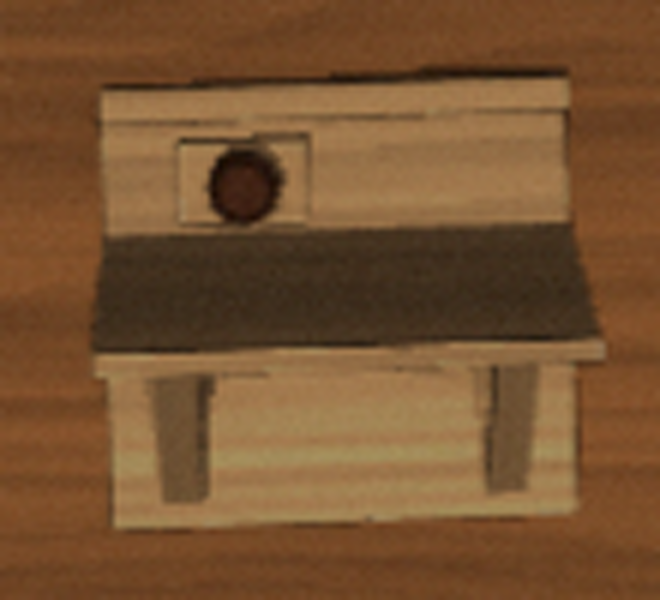

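View pics/c_cab.png

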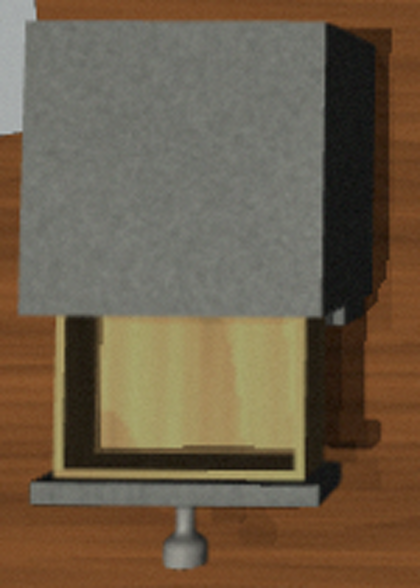

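View pics/c_srack.png

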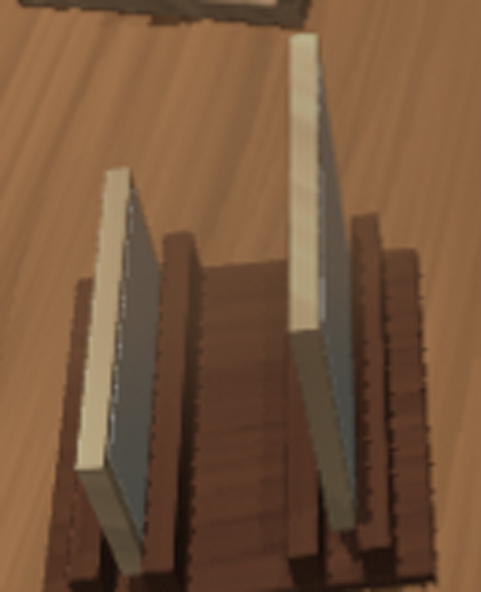

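The crops confirm the choice. The far-slot panel has its top at z≈0.174 (0.172 expected), and the near one is the short panel at 0.107. Next I compute the poses.

```bash
cat > m.py <<'E'
from h import *
def fit(P,M):
    P=np.array(P)[:,:2];M=np.array(M)
    a=P-P.mean(0);b=M-M.mean(0)
    th=np.arctan2((b[:,0]*a[:,1]-b[:,1]*a[:,0]).sum(),(a*b).sum())
    R=np.array([[np.cos(th),-np.sin(th)],[np.sin(th),np.cos(th)]])
    t=P.mean(0)-R@M.mean(0)
    return t.round(4),np.degrees(th).round(2),np.abs(P-(M@R.T+t)).max().round(4)
f=lambda L,ox,oy,s:[(ox+u/s,oy+v/s) for u,v in L]
r=lambda L:f(L,399.5+.08,224.58,6)
st=lambda L:f(L,259.58,274.58,6)
# stand
P=np.r_[atz('top',st([(102,90),(568,72),(103,122),(569,109)]),.030),atz('top',st([(115,527),(577,513)]),.018),atz('top',st([(94,353),(604,340)]),.108)]
M=np.array([[50,80],[50,-80],[38,80],[38,-80],[-100,80],[-100,-80],[-29,80],[-29,-80]])/1e3
print('stand',fit(P,M));print(P.round(4))
# stamp base top z=.018+.014
P=atz('top',st([(179,140),(309,133),(179,223),(307,222)]),.032);print(P.round(4))
print('stamp',fit(P,np.array([[14,22],[14,-22],[-14,22],[-14,-22]])/1e3), 'handle',atz('top',st([(243,186)]),.066).round(4))
# tall
P=atz('top',r([(210,210),(598,118),(219,242),(601,148)]),.172)
print('tall',fit(P,np.array([[5,60],[5,-60],[-5,60],[-5,-60]])/1e3))
P=atz('top',r([(245,453),(606,365),(248,483),(609,394)]),.107)
print('short',fit(P,np.array([[5,60],[5,-60],[-5,60],[-5,-60]])/1e3))
P=atz('top',r([(66,135),(445,43),(170,553)]),.012)
print('rack',fit(P,np.array([[75,70],[75,-70],[-75,70]])/1e3))
ca=lambda L:f(L,74.68,209.68,2.8)
P=atz('top',ca([(27,21),(324,22),(20,315),(322,316)]),.170);print(P.round(4))
print('cab',fit(P,np.array([[100,95],[100,-95],[-100,95],[-100,-95]])/1e3))
print('front top edge', atz('top',ca([(32,483),(322,482),(31,505),(320,504),(60,478),(305,478)]),.156).round(4))
print('floor', atz('top',ca([(99,447),(295,450),(100,317)]),.095).round(4))
E
python3 m.py
python3 - <<'E'
from h import *
C=cloud('top',np.load('top0.npy'));S=cloud('scene',np.load('scene0.npy'))
for nm,D in(('top',C),('scene',S)):
    X=D.reshape(-1,3)
    m=(X[:,2]>.164)&(X[:,2]<.18)&(X[:,0]>.54)&(X[:,0]<.65)&(X[:,1]<-.18)&(X[:,1]>-.4)
    Q=X[m];print(nm,len(Q),Q.min(0).round(4),Q.max(0).round(4),Q.mean(0).round(4),np.polyfit(Q[:,1],Q[:,0],1).round(4))
# drawer columns
for v in range(318,400,3): print(v,C[v,[100,120,142,165,182]].round(3)[:, [0,2]].tolist())
E
```

```text
stand (array([ 0.4822, -0.0112]), np.float64(1.62), np.float64(0.0013))
[[ 0.5293  0.0692  0.03  ]
 [ 0.5353 -0.0888  0.03  ]
 [ 0.5185  0.0688  0.03  ]
 [ 0.5228 -0.0891  0.03  ]
 [ 0.3805  0.0648  0.018 ]
 [ 0.3846 -0.0927  0.018 ]
 [ 0.4505  0.0676  0.108 ]
 [ 0.4542 -0.0916  0.108 ]]
[[ 5.125e-01  4.310e-02  3.200e-02]
 [ 5.149e-01 -8.000e-04  3.200e-02]
 [ 4.846e-01  4.300e-02  3.200e-02]
 [ 4.849e-01 -1.000e-04  3.200e-02]]
stamp (array([0.4992, 0.0213]), np.float64(1.05), np.float64(0.0012)) handle [[0.4994 0.0214 0.066 ]]
tall (array([ 0.5964, -0.2764]), np.float64(13.33), np.float64(0.0009))
short (array([ 0.521 , -0.3034]), np.float64(13.19), np.float64(0.0008))
rack (array([ 0.5607, -0.2944]), np.float64(13.63), np.float64(0.0007))
[[0.6613 0.4032 0.17  ]
 [0.661  0.2151 0.17  ]
 [0.4769 0.403  0.17  ]
 [0.477  0.2138 0.17  ]]
cab (array([0.5691, 0.3088]), np.float64(0.1), np.float64(0.0082))
front top edge [[0.3698 0.3995 0.156 ]
 [0.3714 0.2159 0.156 ]
 [0.356  0.4    0.156 ]
 [0.3576 0.217  0.156 ]
 [0.3731 0.3817 0.156 ]
 [0.3739 0.2266 0.156 ]]
floor [[0.3809 0.3801 0
[... 1927 characters left out ...]
8], [0.382, 0.149]]
378 [[0.375, 0.147], [0.376, 0.148], [0.376, 0.147], [0.376, 0.148], [0.376, 0.147]]
381 [[0.372, 0.153], [0.371, 0.149], [0.372, 0.151], [0.372, 0.151], [0.371, 0.148]]
384 [[0.368, 0.16], [0.367, 0.157], [0.368, 0.159], [0.367, 0.156], [0.368, 0.158]]
387 [[0.363, 0.161], [0.362, 0.156], [0.363, 0.159], [0.363, 0.158], [0.363, 0.161]]
390 [[0.319, -0.0], [0.321, 0.003], [0.357, 0.159], [0.358, 0.16], [0.357, 0.155]]
393 [[0.313, -0.001], [0.314, -0.0], [0.348, 0.142], [0.314, -0.002], [0.314, -0.001]]
396 [[0.308, 0.001], [0.306, -0.005], [0.342, 0.138], [0.308, 0.002], [0.308, -0.001]]
399 [[0.301, 0.001], [0.302, 0.003], [0.337, 0.14], [0.302, -0.001], [0.303, 0.002]]
```

```bash
cat > g.py <<'E'
from h import *
from scipy.spatial.transform import Rotation as Ro
def tgt(yaw,tilt=0):
    # z(jaw) at yaw in plane, y down, x=y×z ; tilt deg: tool leans (rotation about world axis = panel y) 
    z=np.array([np.cos(np.radians(yaw)),np.sin(np.radians(yaw)),0]);y=np.array([0,0,-1.]);x=np.cross(y,z)
    R=np.c_[x,y,z]
    ax=np.array([-z[1],z[0],0])  # panel +y when z = panel +x
    return Ro.from_rotvec(-np.radians(tilt)*ax).as_matrix()@R
def go(pos,R):
    s=bot.read_state();T=s["tcp_rot"];p=s["position"]
    print('t',round(s['time_s'],2),'shift mm',(T.T@(np.array(pos)-p)*1e3).round(1),'rot',np.degrees(Ro.from_matrix(T.T@R).as_rotvec()).round(2),'F',s['force'].round(1),'q',s['joint_positions'].round(1),'op',round(s['opening'],3))
E
python3 - <<'E'
from g import *
go([.4993,.0214,.245],tgt(-88.4))
E
```

```text
t 0.1 shift mm [-4.738e+02 -3.000e-01 -4.658e+02] rot [ 0.11 19.36 -0.  ] F [-0.2  1.1 -0.1] q [-79.3  30.3  82.1   0.   67.7 -10.2] op 0.998
```

Emit:
jog_arm(motion=[-19,0,-19,0,0.8,0,-57,0,-56,0,2.3,0,-100,0,-98,0,4,0,-142,0,-140,0,5.8,0,-185,0,-182,0,7.5,0,-227,0,-224,0,9.3,0,-270,0,-266,0,11,0,-313,0,-307,0,12.8,0,-355,0,-349,0,14.5,0,-398,0,-391,0,16.3,0,-436,0,-429,0,17.8,0,-460,0,-452,0,18.8,0,-474,0,-466,0,19.4,0,-474,0,-466,0,19.4,0], gripper=0.7)

```text
time_s: 1.85
position: [0.4995, 0.0222, 0.2442]
tcp_rot: [[-1.0, -0.001, 0.03], [-0.03, 0.0, -1.0], [0.001, -1.0, -0.0]]
force: [-0.7, -0.2, -0.1]
opening: 0.701
```

```bash
python3 - <<'E'
from g import *
go([.4993,.0214,.058],tgt(-88.4))
E
```

```text
t 1.85 shift mm [1.000e-01 1.862e+02 8.000e-01] rot [0.   0.13 0.04] F [-0.7 -0.2 -0.1] q [-10.3  20.7  99.7  -0.   59.6  78. ] op 0.701
```

Emit:
jog_arm(motion=[0,20,1,0,0,0,0,55,1,0,0,0,0,95,1,0,0,0,0,130,1,0,0,0,0,155,1,0,0,0,0,172,1,0,0,0,0,181,1,0,0,0,0,186,1,0,0,0,0,186,1,0,0,0])

```text
time_s: 2.98
position: [0.4996, 0.0198, 0.0587]
tcp_rot: [[-1.0, 0.0, 0.027], [-0.027, -0.0, -1.0], [-0.0, -1.0, 0.0]]
force: [0.1, -0.3, 0.3]
opening: 0.702
```

```bash
python3 - <<'E'
from g import *
go([.4993,.0214,.058],tgt(-88.4))
p,d=bot.capture('scene');cv2.imwrite('pics/s1.png',cv2.resize(p[200:350,160:320,::-1],None,fx=4,fy=4))
E
```

```text
t 2.98 shift mm [ 0.3  0.7 -1.6] rot [-0.01 -0.06 -0.01] F [ 0.1 -0.3  0.3] q [-10.6  38.8 108.   -0.   33.2  77.9] op 0.702
```

View pics/s1.png

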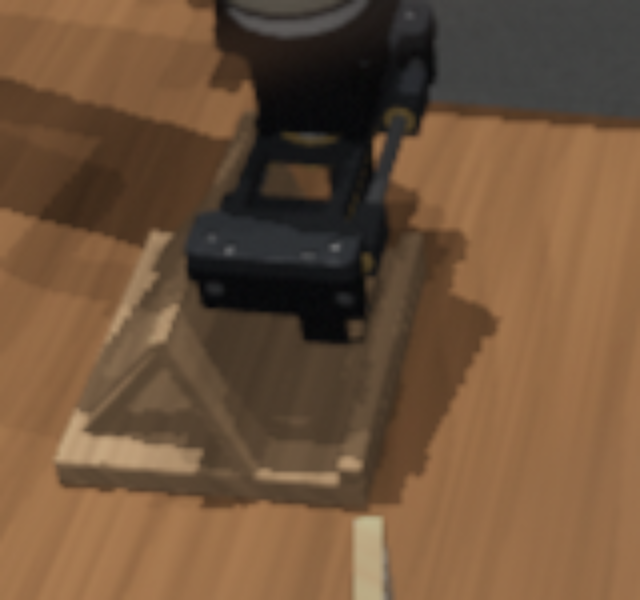

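The gripper straddles the stamp, with the fingers at crop (335,320), clear of the backrest, so I close it.

Emit:
jog_arm(motion=[0,0,-1.5,0,0,0,0,0,-1.5,0,0,0,0,0,-1.5,0,0,0,0,0,-1.5,0,0,0,0,0,-1.5,0,0,0,0,0,-1.5,0,0,0], gripper=0.1)

```text
time_s: 3.78
position: [0.4996, 0.0216, 0.0586]
tcp_rot: [[-1.0, 0.0, 0.027], [-0.027, 0.0, -1.0], [-0.0, -1.0, -0.0]]
force: [-0.6, 0.1, 1.3]
opening: 0.264
```

Emit:
jog_arm(motion=[0,-5,0,0,0,0,0,-20,0,0,0,0,0,-50,0,0,0,0,0,-90,0,0,0,0,0,-130,0,0,0,0,0,-160,0,0,0,0,0,-180,0,0,0,0,0,-190,0,0,0,0,0,-190,0,0,0,0])

```text
time_s: 4.9
position: [0.4996, 0.0216, 0.2493]
tcp_rot: [[-1.0, 0.001, 0.027], [-0.027, -0.0, -1.0], [-0.001, -1.0, 0.0]]
force: [0.1, 0.2, -1.3]
opening: 0.259
```

```bash
python3 - <<'E'
from g import *
go([.424,.306,.247],tgt(-90))
E
```

```text
t 4.9 shift mm [  67.8    2.1 -286.3] rot [-0.02  1.56 -0.08] F [ 0.1  0.2 -1.3] q [-10.3  20.2  99.5   0.   60.2  78.1] op 0.259
```

Emit:
jog_arm(motion=[4,0,-17,0,0,0,11,0,-48,0,0.3,0,21,0,-90,0,0.5,0,32,0,-135,0,0.8,0,42,0,-180,0,1,0,52,0,-220,0,1.2,0,60,0,-252,0,1.4,0,65,1,-275,0,1.5,0,68,2,-286,0,1.5,0,68,2,-286,0,1.5,0])

```text
time_s: 6.15
position: [0.4227, 0.306, 0.2457]
tcp_rot: [[-1.0, -0.002, 0.003], [-0.003, -0.001, -1.0], [0.002, -1.0, 0.001]]
force: [-0.0, -0.1, -0.8]
opening: 0.259
```

```bash
python3 - <<'E'
from g import *
go([.424,.306,.1365],tgt(-90))
p,d=bot.capture('scene');cv2.imwrite('pics/s2.png',cv2.resize(p[80:240,150:370,::-1],None,fx=3.5,fy=3.5))
p,d=bot.capture('top');cv2.imwrite('pics/t2.png',cv2.resize(p[210:440,60:240,::-1],None,fx=2.5,fy=2.5))
E
```

```text
t 6.15 shift mm [-1.500e+00  1.092e+02 -1.000e-01] rot [-0.06  0.15  0.11] F [-0.  -0.1 -0.8] q [ 23.6  22.3  96.6  -0.   61.2 113.5] op 0.259
```

View pics/s2.png

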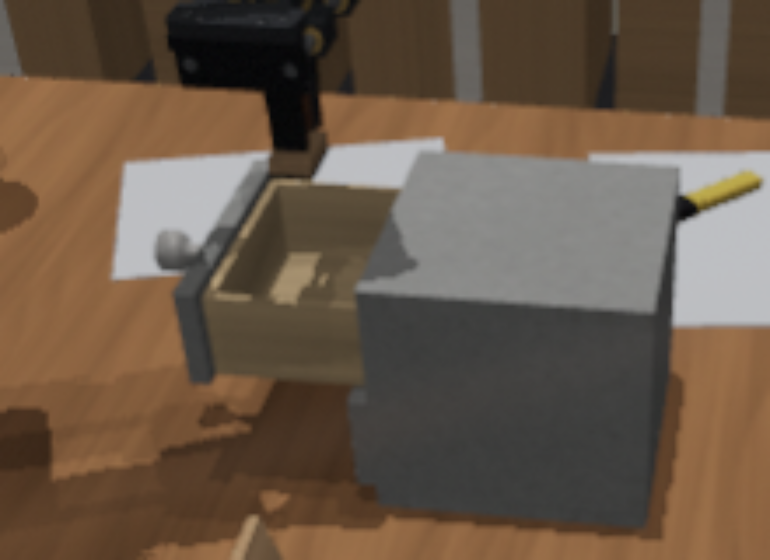

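The stamp hangs in the grip at crop (300,155), above the drawer opening. I lower it.

Emit:
jog_arm(motion=[-2,10,0,0,0,0,-2,35,0,0,0,0,-2,65,0,0,0,0,-2,88,0,0,0,0,-2,100,0,0,0,0,-2,106,0,0,0,0,-2,107,0,0,0,0,-2,108,0,0,0,0,-2,109,0,0,0,0,-2,109,0,0,0,0])

```text
time_s: 7.5
position: [0.4259, 0.3058, 0.1379]
tcp_rot: [[-1.0, 0.001, 0.001], [-0.001, 0.0, -1.0], [-0.001, -1.0, -0.0]]
force: [-0.1, -0.3, -0.4]
opening: 0.263
```

Emit:
jog_arm(motion=[0,0.7,0,0,0,0,0,1.4,0,0,0,0,0,2,0,0,0,0,0,2,0,0,0,0])

```text
time_s: 8.0
position: [0.4258, 0.3056, 0.1356]
tcp_rot: [[-1.0, -0.0, 0.001], [-0.001, -0.0, -1.0], [0.0, -1.0, 0.0]]
force: [-0.8, -0.5, 0.3]
opening: 0.256
```

Emit:
jog_arm(motion=[0,0.6,0,0,0,0,0,1.2,0,0,0,0,0,1.2,0,0,0,0])

```text
time_s: 8.38
position: [0.4265, 0.3056, 0.1355]
tcp_rot: [[-1.0, 0.002, 0.001], [-0.001, 0.0, -1.0], [-0.002, -1.0, -0.0]]
force: [0.1, -2.1, 8.1]
opening: 0.262
```

Contact at 8 N, at the expected height. I open the gripper and retreat straight up.

Emit:
jog_arm(motion=[0,0.3,0,0,0,0,0,0,0,0,0,0,0,0,0,0,0,0,0,0,0,0,0,0,0,-5,0,0,0,0,0,-20,0,0,0,0,0,-50,0,0,0,0,0,-90,0,0,0,0,0,-130,0,0,0,0,0,-150,0,0,0,0,0,-155,0,0,0,0], gripper=0.6)

```text
time_s: 9.75
position: [0.4264, 0.306, 0.2919]
tcp_rot: [[-1.0, 0.004, 0.001], [-0.001, 0.002, -1.0], [-0.004, -1.0, -0.002]]
force: [0.6, 0.2, -0.3]
opening: 0.597
```

```bash
python3 - <<'E'
from g import *
go([.5964,-.2764,.29],tgt(13.4))
p,d=bot.capture('scene');cv2.imwrite('pics/s3.png',cv2.resize(p[80:240,150:370,::-1],None,fx=3.5,fy=3.5))
E
```

```text
t 9.75 shift mm [-169.3    1.5  582.6] rot [  -0.15 -103.33   -0.27] F [ 0.6  0.2 -0.3] q [ 23.5  19.1  93.2  -0.   67.4 113.4] op 0.597
```

View pics/s3.png

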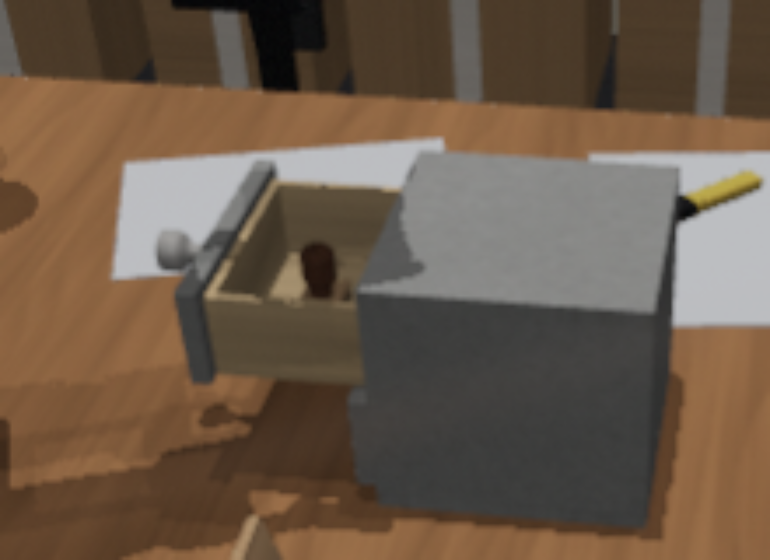

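The stamp stands upright in the drawer at crop (318,270). Next I move over the rack.

Emit:
jog_arm(motion=[-5,0,17,0,-3,0,-17,0,58,0,-10,0,-30,0,105,0,-18.5,0,-46,0,157,0,-28,0,-61,1,210,0,-37,0,-76,1,262,0,-46.5,0,-91,1,315,0,-56,0,-107,1,367,0,-65,0,-122,1,419,0,-74.5,0,-135,1,466,0,-82.5,0,-149,1,513,0,-91,0,-159,1,548,0,-97,0,-166,1,571,0,-101,0,-169,1,583,0,-103.3,0,-169,1,583,0,-103.3,0])

```text
time_s: 11.68
position: [0.5948, -0.2778, 0.2867]
tcp_rot: [[0.229, -0.002, 0.973], [-0.973, 0.002, 0.229], [-0.002, -1.0, -0.002]]
force: [-0.3, 0.2, -0.8]
opening: 0.6
```

```bash
python3 - <<'E'
from g import *
go([.5964,-.2764,.157],tgt(13.4))
E
```

```text
t 11.68 shift mm [ -0.7 129.7   2.1] rot [ 0.1  -0.15 -0.12] F [-0.3  0.2 -0.8] q [-34.8  30.5  74.4   0.   75.3 -48. ] op 0.6
```

Emit:
jog_arm(motion=[-1,10,2,0,0,0,-1,35,2,0,0,0,-1,65,2,0,0,0,-1,92,2,0,0,0,-1,112,2,0,0,0,-1,124,2,0,0,0,-1,130,2,0,0,0,-1,130,2,0,0,0])

```text
time_s: 12.68
position: [0.5972, -0.2755, 0.1583]
tcp_rot: [[0.231, -0.0, 0.973], [-0.973, 0.0, 0.231], [-0.0, -1.0, -0.0]]
force: [-0.2, -0.1, 1.0]
opening: 0.599
```

```bash
python3 - <<'E'
from g import *
go([.5964,-.2764,.157],tgt(13.4))
p,d=bot.capture('scene');cv2.imwrite('pics/s4.png',cv2.resize(p[280:480,150:350,::-1],None,fx=3,fy=3))
p,d=bot.capture('top');cv2.imwrite('pics/t4.png',cv2.resize(p[200:360,380:580,::-1],None,fx=3,fy=3))
E
```

```text
t 12.68 shift mm [ 0.7  1.3 -0.9] rot [ 0.   -0.03 -0.  ] F [-0.2 -0.1  1. ] q [-34.5  38.4  81.4   0.   60.2 -47.9] op 0.599
```

View pics/s4.png

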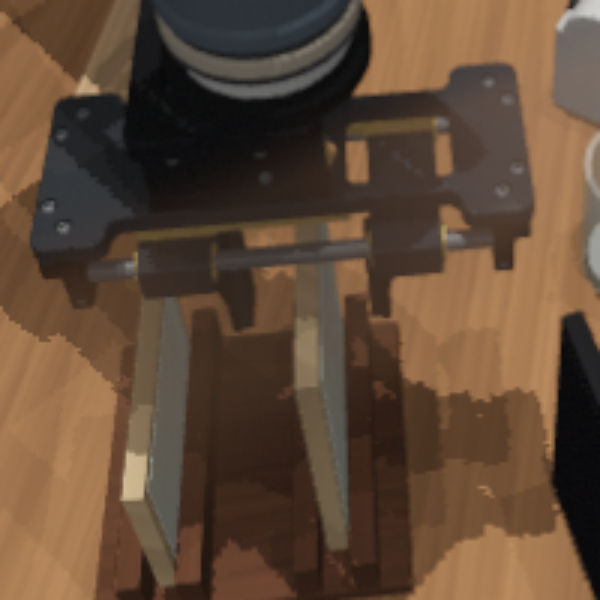

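The fingers straddle the tall panel, at crop (240,290) and (378,290) with the panel at x≈312. I close them.

Emit:
jog_arm(motion=[0.7,1,-1,0,0,0,0.7,1,-1,0,0,0,0.7,1,-1,0,0,0,0.7,1,-1,0,0,0,0.7,1,-1,0,0,0,0.7,1,-1,0,0,0], gripper=0.0)

```text
time_s: 13.52
position: [0.5963, -0.2767, 0.1574]
tcp_rot: [[0.231, 0.0, 0.973], [-0.973, -0.0, 0.231], [0.0, -1.0, 0.0]]
force: [0.6, 0.0, -0.4]
opening: 0.112
```

Gripped: the opening is 9.7 mm, which matches the 10 mm panel. I lift it out of the rack.

Emit:
jog_arm(motion=[0,-4,0,0,0,0,0,-14,0,0,0,0,0,-32,0,0,0,0,0,-58,0,0,0,0,0,-88,0,0,0,0,0,-116,0,0,0,0,0,-136,0,0,0,0,0,-146,0,0,0,0,0,-150,0,0,0,0,0,-150,0,0,0,0])

```text
time_s: 14.78
position: [0.596, -0.2765, 0.307]
tcp_rot: [[0.231, -0.001, 0.973], [-0.973, 0.0, 0.231], [-0.001, -1.0, -0.0]]
force: [0.9, 0.5, -1.9]
opening: 0.115
```

```bash
cat > place.py <<'E'
from g import *
ORG=np.array([.4822,-.0112]);YAW=1.62
def place(off=0.,up=0.,side=0.,L=.1454,tilt=18,x0=0):
    a=np.radians(tilt);u=np.array([-np.sin(a),np.cos(a)]);n=np.array([np.cos(a),np.sin(a)])
    q=np.array([off,.018+up])+.005*n+L*u
    c,s=np.cos(np.radians(YAW)),np.sin(np.radians(YAW))
    return [ORG[0]+c*q[0]-s*side,ORG[1]+s*q[0]+c*side,q[1]],tgt(YAW,tilt)
E
python3 - <<'E'
from place import *
P=place(.012,.15);print(P[0]);go(*P)
# refit stand on clear view
p,d=bot.capture('top');cv2.imwrite('pics/t5.png',cv2.resize(p[275:375,260:370,::-1],None,fx=6,fy=6,interpolation=2))
cv2.imwrite('pics/t5f.png',p[:,:,::-1])
E
```

```text
[np.float64(0.4540354732464302), np.float64(-0.011996545507285428), np.float64(0.3078287024411901)]
t 14.78 shift mm [-290.2   -0.6  -77.1] rot [17.97 11.64 -1.87] F [ 0.9  0.5 -1.9] q [-34.6  29.5  72.9  -0.   77.7 -48. ] op 0.115
```

View pics/t5f.png

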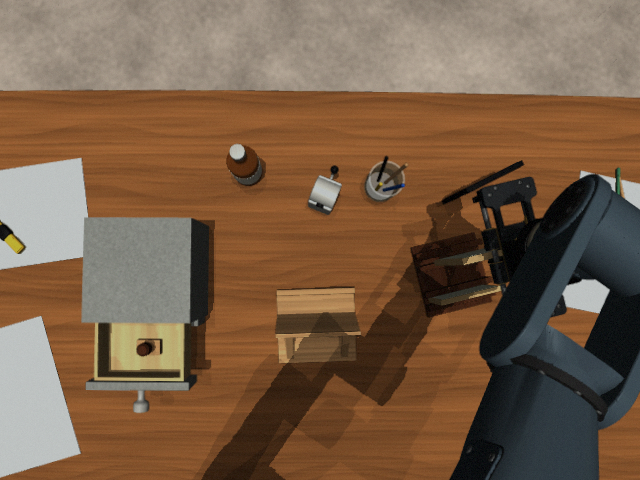

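View pics/t5.png

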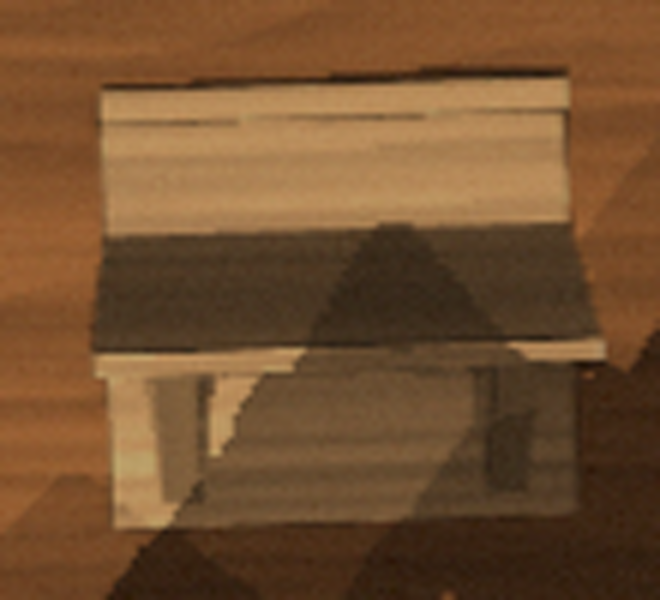

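The stamp is seen in the drawer at (147,348), and the stand is clear and unmoved. I swing the panel over the stand with the tilt.

Emit:
jog_arm(motion=[-9,0,-2,0.5,0.4,0,-29,0,-8,1.8,1.2,-0.2,-61,0,-16,3.8,2.5,-0.4,-99,0,-26,6,4,-0.6,-139,0,-37,8.6,5.6,-0.9,-180,0,-48,11.1,7.2,-1.2,-218,0,-58,13.5,8.7,-1.4,-250,0,-66,15.5,10,-1.6,-273,0,-73,16.9,11,-1.8,-286,0,-76,17.7,11.5,-1.9,-290,-1,-77,18,11.6,-1.9,-290,-1,-77,18,11.6,-1.9,-290,-1,-77,18,11.6,-1.9])

```text
time_s: 16.45
position: [0.4552, -0.0131, 0.3085]
tcp_rot: [[0.028, 0.311, 0.95], [-1.0, 0.007, 0.027], [0.001, -0.95, 0.311]]
force: [-0.1, 0.2, -1.3]
opening: 0.112
```

```bash
python3 - <<'E'
from place import *
go(*place(.012,.15))
P=atz('top',[(259.58+107/6,274.58+236/6),(259.58+570/6,274.58+222/6)],.018);print(P)
p,d=bot.capture('scene');cv2.imwrite('pics/s6.png',p[:,:,::-1])
S=cloud('scene',d)
np.save('S6.npy',S)
E
```

```text
t 16.45 shift mm [-1.1  0.3 -1.3] rot [-0.11  0.02  0.08] F [-0.1  0.2 -1.3] q [-19.9   5.4 112.    9.   46.  -26.9] op 0.112
[[ 0.47909442  0.0678829   0.018     ]
 [ 0.48363833 -0.09060419  0.018     ]]
```

View pics/s6.png

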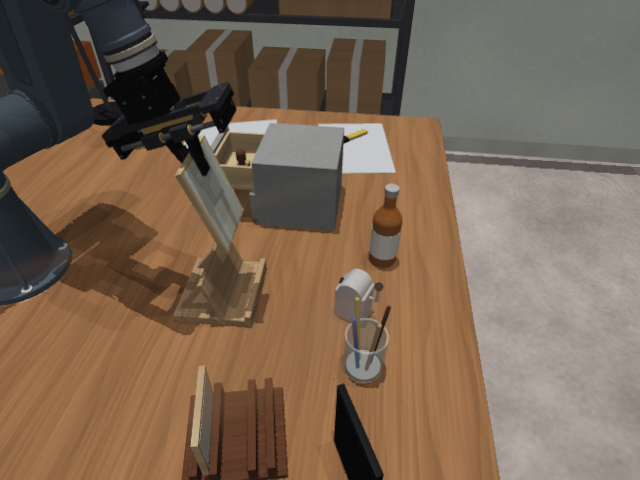

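Tilt reached. I overlay the expected panel outline to check how it sits in the grip.

```bash
python3 - <<'E'
from place import *
s=bot.read_state();T=s['tcp_rot'];p0=s['position']
img=cv2.imread('pics/s6.png')
# front face corners: tool z=+5mm, tool x=±60 (tool x = -panel y), tool y -14.6..145.4
C=[p0+T@np.array([a,b,.005]) for a,b in[(-.06,-.0146),(.06,-.0146),(.06,.1454),(-.06,.1454)]]
q=proj('scene',C);print(q.round(1),np.round(C,3).tolist())
k=5;x0,y0=160,130
cr=cv2.resize(img[y0:y0+125,x0:x0+110],None,fx=k,fy=k,interpolation=2)
pts=((q-[x0-.5,y0-.5])*k).astype(int)
cv2.polylines(cr,[pts],True,(0,0,255),1);cv2.imwrite('pics/s6c.png',cr[:600])
S=np.load('S6.npy')
L=(S-p0)@T
m=(np.abs(L[...,2]-.005)<.006)&(L[...,1]>.03)&(L[...,1]<.135)&(np.abs(L[...,0])<.07)
X=L[m];A=np.c_[X[:,:2],np.ones(len(X))];c=np.linalg.lstsq(A,X[:,2],rcond=None)[0];print(len(X),c, np.percentile(X[:,0],[1,99]))
E
```

```text
[[204.  133.7]
 [179.7 173.4]
 [227.4 253.1]
 [243.5 209.4]] [[0.454, 0.047, 0.324], [0.457, -0.073, 0.324], [0.507, -0.072, 0.172], [0.503, 0.048, 0.172]]
2318 [-0.0132507   0.00417559  0.00575703] [-0.058121    0.06045536]
```

View pics/s6c.png

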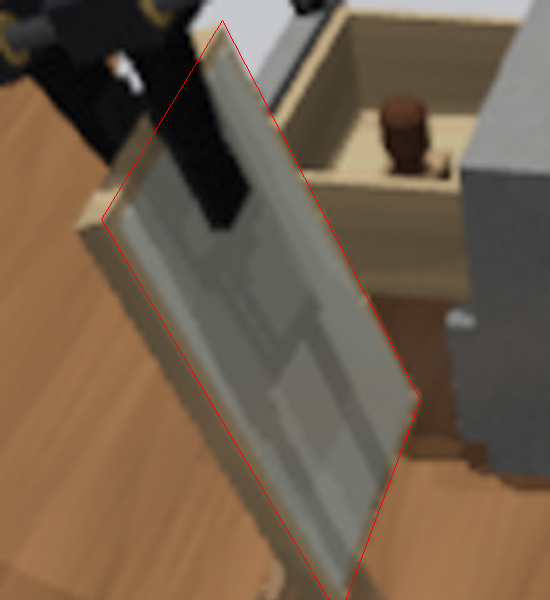

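```bash
python3 - <<'E'
from place import *
go(*place(.012,.02,.0005))
E
```

```text
t 16.5 shift mm [ -1.7 123.8 -41.5] rot [-0.09  0.01  0.07] F [-0.5 -0.2 -1.5] q [-19.9   5.4 112.    9.   46.  -26.9] op 0.112
```

Emit:
jog_arm(motion=[0,5,-2,0,0,0,-0.5,18,-6,0,0,0,-1,40,-13.5,0,0,0,-1.5,66,-22,0,0,0,-1.5,90,-30,0,0,0,-1.5,108,-36,0,0,0,-1.5,119,-40,0,0,0,-1.5,124,-41.5,0,0,0,-1.5,124,-41.5,0,0,0,-1.5,124,-41.5,0,0,0])

```text
time_s: 17.75
position: [0.4538, -0.0111, 0.178]
tcp_rot: [[0.029, 0.311, 0.95], [-1.0, 0.008, 0.028], [0.001, -0.95, 0.311]]
force: [-0.3, -0.4, -1.1]
opening: 0.114
```

```bash
python3 - <<'E'
from place import *
go(*place(.012,.003,.0005))
p,d=bot.capture('scene');cv2.imwrite('pics/s7.png',cv2.resize(p[200:350,150:300,::-1],None,fx=4,fy=4,interpolation=2))
E
```

```text
t 17.75 shift mm [ 0.3 16.4 -5.1] rot [-0.13  0.05  0.07] F [-0.3 -0.4 -1.1] q [-19.7  19.9 122.5  17.8  21.6 -37. ] op 0.114
```

View pics/s7.png

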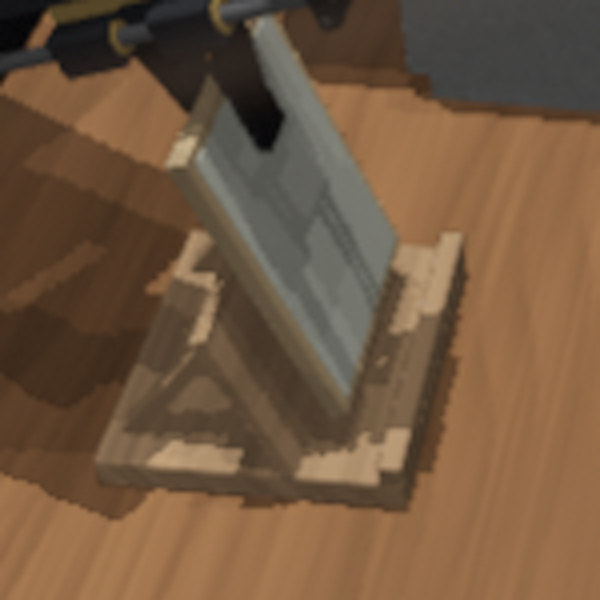

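The panel hangs in front of the backrest and clear of the lip (bottom corner at crop (345,410)). I lower it further, then ease it back against the rest.

Emit:
jog_arm(motion=[0,4,-1.2,0,0,0,0,9,-2.8,0,0,0,0,13,-4,0,0,0,0,15,-4.7,0,0,0,0,16,-5,0,0,0,0,16,-5,0,0,0])

```text
time_s: 18.55
position: [0.4535, -0.011, 0.1608]
tcp_rot: [[0.029, 0.31, 0.95], [-1.0, 0.008, 0.028], [0.001, -0.951, 0.31]]
force: [-0.0, 0.0, -1.5]
opening: 0.112
```

```bash
python3 - <<'E'
from place import *
go(*place(.002,.003,.0005))
E
```

```text
t 18.55 shift mm [ 0.5 -3.  -9. ] rot [-0.06  0.04  0.04] F [-0.   0.  -1.5] q [-19.7  22.3 123.5  20.8  18.4 -40.3] op 0.112
```

Emit:
jog_arm(motion=[0,-0.5,-2,0,0,0,0,-1,-4,0,0,0,0,-2,-6,0,0,0,0,-2.5,-7.5,0,0,0,0,-3,-9,0,0,0,0,-3,-9,0,0,0])

```text
time_s: 19.3
position: [0.4439, -0.0112, 0.1609]
tcp_rot: [[0.029, 0.31, 0.95], [-1.0, 0.008, 0.028], [0.001, -0.951, 0.31]]
force: [0.2, -1.2, -1.3]
opening: 0.115
```

Emit:
jog_arm(motion=[0,-0.3,-0.9,0,0,0,0,-0.5,-1.5,0,0,0,0,-0.5,-1.5,0,0,0])

```text
time_s: 19.68
position: [0.4424, -0.0113, 0.1609]
tcp_rot: [[0.029, 0.31, 0.95], [-1.0, 0.008, 0.028], [0.001, -0.951, 0.31]]
force: [0.0, 0.6, -2.0]
opening: 0.111
```

Emit:
jog_arm(motion=[0,-0.2,-0.5,0,0,0,0,-0.3,-1,0,0,0,0,-0.3,-1,0,0,0])

```text
time_s: 20.05
position: [0.4414, -0.0113, 0.1609]
tcp_rot: [[0.029, 0.31, 0.95], [-1.0, 0.008, 0.028], [0.001, -0.951, 0.31]]
force: [-0.1, 0.4, -2.1]
opening: 0.11
```

Emit:
jog_arm(motion=[0,0.7,0,0,0,0,0,1.4,0,0,0,0,0,2,0,0,0,0,0,2,0,0,0,0])

```text
time_s: 20.55
position: [0.4421, -0.0113, 0.1589]
tcp_rot: [[0.029, 0.31, 0.95], [-1.0, 0.008, 0.028], [0.001, -0.951, 0.31]]
force: [0.6, 0.1, -1.9]
opening: 0.109
```

Emit:
jog_arm(motion=[0,0,-0.6,0,0,0,0,0,-1,0,0,0,0,0,-1,0,0,0])

```text
time_s: 20.92
position: [0.4413, -0.0114, 0.1588]
tcp_rot: [[0.029, 0.31, 0.95], [-1.0, 0.008, 0.028], [0.001, -0.951, 0.311]]
force: [0.6, 0.0, -1.7]
opening: 0.112
```

Emit:
jog_arm(motion=[0,0,-0.5,0,0,0,0,0,-1,0,0,0,0,0,-1,0,0,0])

```text
time_s: 21.3
position: [0.441, -0.0116, 0.1587]
tcp_rot: [[0.029, 0.312, 0.95], [-1.0, 0.007, 0.028], [0.002, -0.95, 0.312]]
force: [2.0, 1.7, 0.5]
opening: 0.113
```

Emit:
jog_arm(motion=[0,0.5,0,0,0,0,0,1,0,0,0,0,0,1,0,0,0,0])

```text
time_s: 21.68
position: [0.4413, -0.0118, 0.1577]
tcp_rot: [[0.028, 0.312, 0.95], [-1.0, 0.007, 0.028], [0.002, -0.95, 0.312]]
force: [4.5, -0.3, 1.4]
opening: 0.114
```

```bash
python3 - <<'E'
from place import *
go(*place(0,0,.0005))
p,d=bot.capture('scene');cv2.imwrite('pics/s8.png',cv2.resize(p[210:340,160:290,::-1],None,fx=4.6,fy=4.6,interpolation=2))
S=cloud('scene',d);np.save('S8.npy',S)
p,d=bot.capture('top');cv2.imwrite('pics/t8.png',cv2.resize(p[275:375,260:370,::-1],None,fx=6,fy=6,interpolation=2))
E
```

```text
t 21.68 shift mm [0.  0.1 0.7] rot [-0.18  0.05  0.11] F [ 4.5 -0.3  1.4] q [-20.6  22.1 125.4  23.6  16.8 -43.9] op 0.114
```

View pics/s8.png

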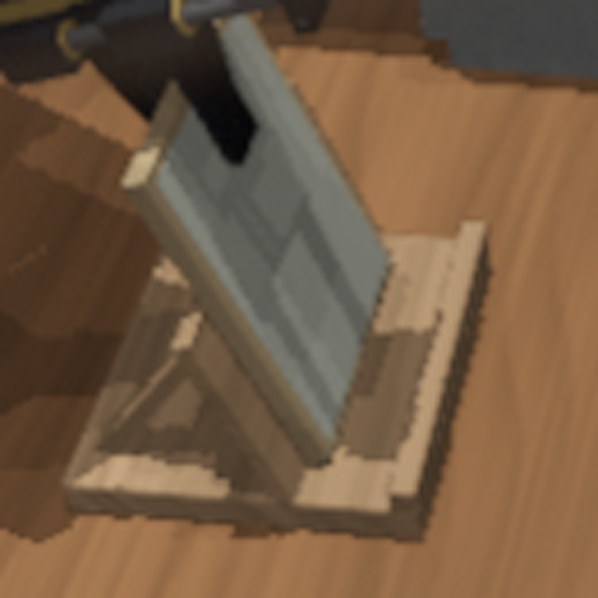

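View pics/t8.png

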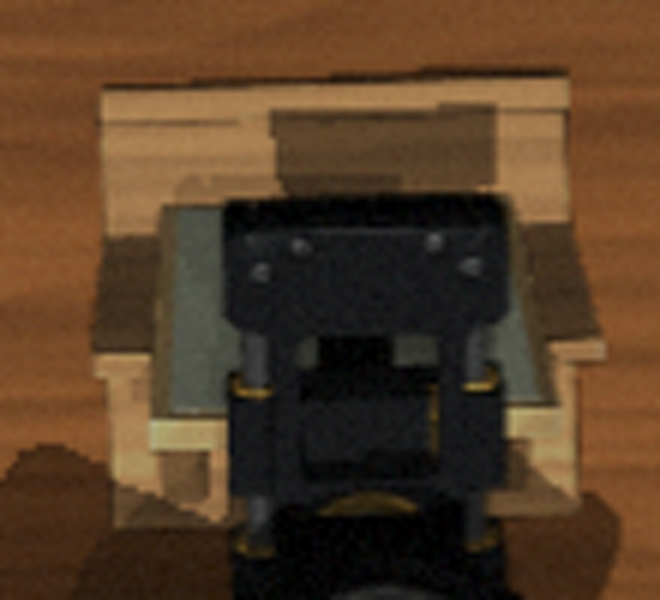

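The panel is flush on the backrest and centred: in the top crop its foot spans about 163–515 and the backrest foot 107–570. I lower it to firm contact with the ledge.

Emit:
jog_arm(motion=[0,0.4,0,0,0,0,0,0.8,0,0,0,0,0,0.8,0,0,0,0])

```text
time_s: 22.15
position: [0.4415, -0.0119, 0.1573]
tcp_rot: [[0.028, 0.312, 0.95], [-1.0, 0.007, 0.028], [0.002, -0.95, 0.312]]
force: [1.8, -0.8, 5.8]
opening: 0.113
```

Emit:
jog_arm(motion=[0,0.4,0,0,0,0,0,0.8,0,0,0,0,0,0.8,0,0,0,0])

```text
time_s: 22.52
position: [0.4415, -0.0119, 0.1571]
tcp_rot: [[0.028, 0.313, 0.949], [-1.0, 0.006, 0.028], [0.003, -0.95, 0.313]]
force: [-0.7, -2.2, 16.0]
opening: 0.108
```

Firm contact on the ledge at about 16 N. I relax the load and open a little.

Emit:
jog_arm(motion=[0,-0.6,-0.2,0,0,0,0,-0.6,-0.2,0,0,0])

```text
time_s: 22.78
position: [0.4414, -0.0119, 0.1572]
tcp_rot: [[0.028, 0.313, 0.949], [-1.0, 0.006, 0.028], [0.003, -0.95, 0.313]]
force: [1.8, -1.9, 10.0]
opening: 0.111
```

Emit:
jog_arm(motion=[0,0,0,0,0,0,0,0,0,0,0,0,0,0,0,0,0,0,0,0,0,0,0,0], gripper=0.35)

```text
time_s: 23.28
position: [0.4398, -0.011, 0.156]
tcp_rot: [[0.029, 0.308, 0.951], [-1.0, 0.009, 0.028], [0.0, -0.951, 0.308]]
force: [0.6, 0.4, 0.8]
opening: 0.345
```

```bash
python3 - <<'E'
from place import *
go(*place(0,0,.0005))
p,d=bot.capture('scene');cv2.imwrite('pics/s9.png',cv2.resize(p[210:340,160:290,::-1],None,fx=4.6,fy=4.6,interpolation=2))
E
```

```text
t 23.27 shift mm [ 0.9 -1.1  2.6] rot [ 0.03  0.04 -0.01] F [0.6 0.4 0.8] q [-20.5  22.3 125.6  23.9  16.7 -44.2] op 0.345
```

View pics/s9.png

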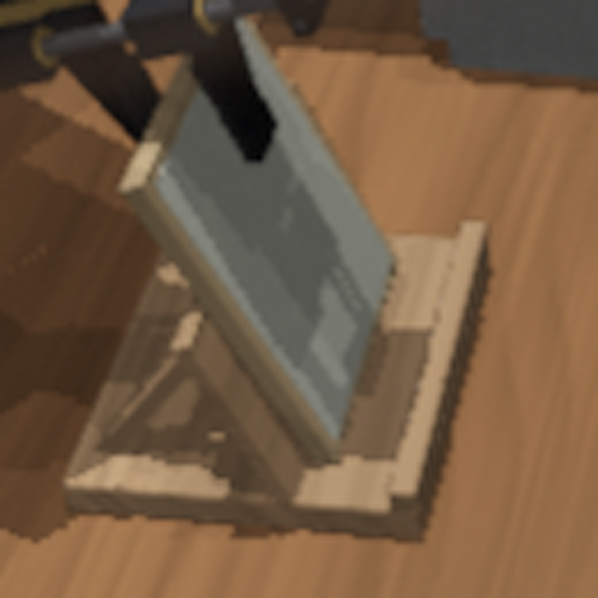

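Released, and the panel leans on the rest. I retreat along the tool axis.

Emit:
jog_arm(motion=[0,-1,2,0,0,0,0,-5,2,0,0,0,0,-15,2,0,0,0,0,-30,2,0,0,0,0,-50,2,0,0,0,0,-75,2,0,0,0,0,-105,2,0,0,0,0,-130,2,0,0,0,0,-145,2,0,0,0,0,-150,2,0,0,0,0,-150,2,0,0,0])

```text
time_s: 24.7
position: [0.3957, -0.0125, 0.2998]
tcp_rot: [[0.029, 0.311, 0.95], [-1.0, 0.008, 0.028], [0.001, -0.951, 0.311]]
force: [0.9, -0.5, -0.1]
opening: 0.354
```

```bash
python3 - <<'E'
from place import *
p,d=bot.capture('scene');cv2.imwrite('pics/s10.png',cv2.resize(p[190:340,150:300,::-1],None,fx=4,fy=4,interpolation=2));cv2.imwrite('pics/s10f.png',p[:,:,::-1])
S=cloud('scene',d)
c,s=np.cos(np.radians(YAW)),np.sin(np.radians(YAW))
L=S.copy();dx=S[...,0]-ORG[0];dy=S[...,1]-ORG[1];L[...,0]=c*dx+s*dy;L[...,1]=-s*dx+c*dy
# front face plane expected x = 10.5 - (z-18)tan18
m=(np.abs(L[...,0]-(.0105-(L[...,2]-.018)*np.tan(np.radians(18))))<.012)&(L[...,2]>.04)&(L[...,2]<.16)&(np.abs(L[...,1])<.07)
X=L[m];A=np.c_[X[:,1:],np.ones(len(X))];k=np.linalg.lstsq(A,X[:,0],rcond=None)[0];print(len(X),k,'tilt',np.degrees(np.arctan(-k[1])),'yaw',np.degrees(np.arctan(-k[0])),'x at z18',k[2]+.018*k[1],np.percentile(X[:,1],[1,99]),bot.read_state()['time_s'])
p,d=bot.capture('top');cv2.imwrite('pics/t10.png',cv2.resize(p[270:380,255:375,::-1],None,fx=5,fy=5,interpolation=2))
E
```

```text
2586 [ 0.0395823  -0.35068184  0.01947437] tilt 19.324841992988866 yaw -2.266715158723335 x at z18 0.013162094914921284 [-0.06790638  0.05923358] 24.75
```

View pics/s10.png

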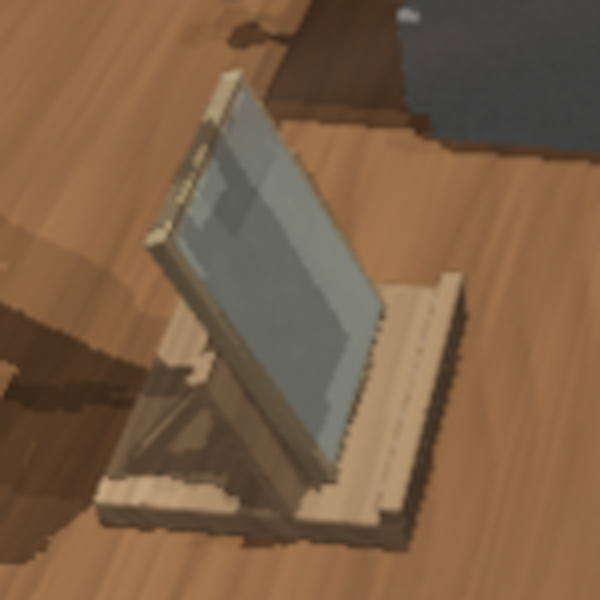

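View pics/t10.png

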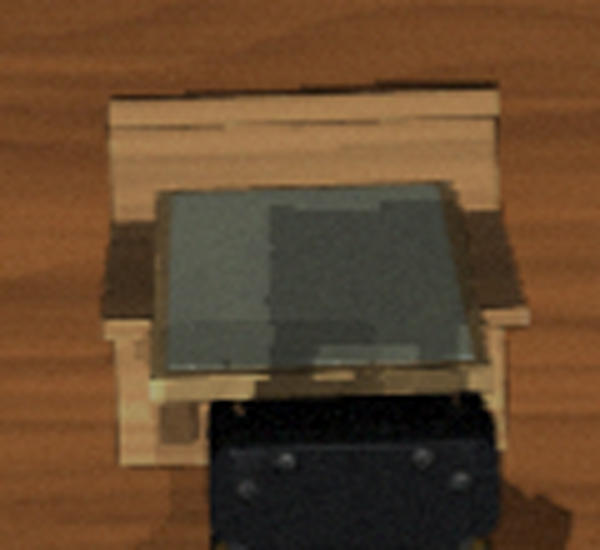

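The panel is standing on its own. I move the arm aside for a clear final look.

Emit:
jog_arm(motion=[5,-10,3,0,0,0,20,-25,8,0,0,0,50,-40,13,0,0,0,90,-55,18,0,0,0,135,-60,20,0,0,0,180,-60,20,0,0,0,225,-60,20,0,0,0,260,-60,20,0,0,0,280,-60,20,0,0,0,290,-60,20,0,0,0,290,-60,20,0,0,0,290,-60,20,0,0,0])

```text
time_s: 26.3
position: [0.4047, -0.3009, 0.363]
tcp_rot: [[0.03, 0.31, 0.95], [-1.0, 0.009, 0.029], [0.0, -0.951, 0.31]]
force: [0.1, -0.1, -0.2]
opening: 0.351
```

```bash
python3 - <<'E'
from place import *
p,d=bot.capture('top');cv2.imwrite('pics/t11f.png',p[:,:,::-1]);cv2.imwrite('pics/t11.png',cv2.resize(p[270:370,260:370,::-1],None,fx=6,fy=6,interpolation=2))
p,d=bot.capture('scene');cv2.imwrite('pics/s11f.png',p[:,:,::-1]);cv2.imwrite('pics/s11.png',cv2.resize(p[200:330,170:280,::-1],None,fx=4.6,fy=4.6,interpolation=2))
E
```

```text
(no output)
```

View pics/t11f.png

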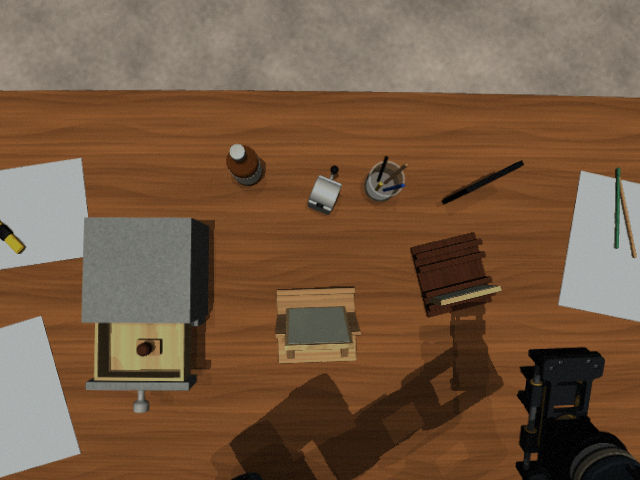

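View pics/t11.png

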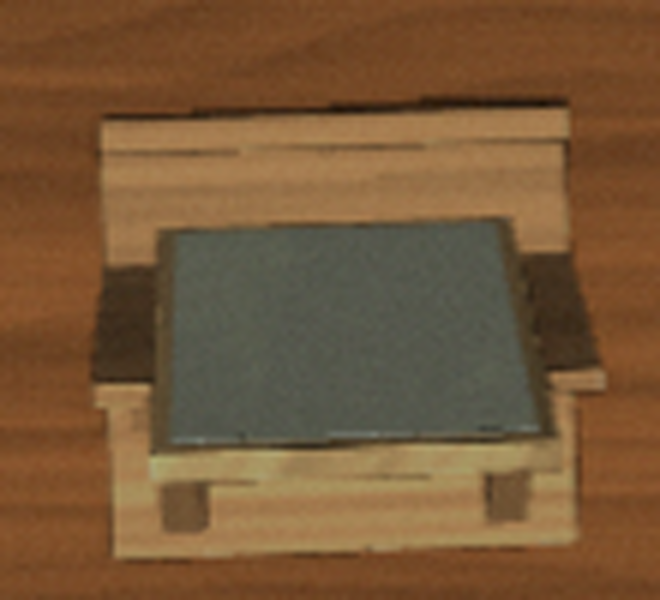

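View pics/s11.png

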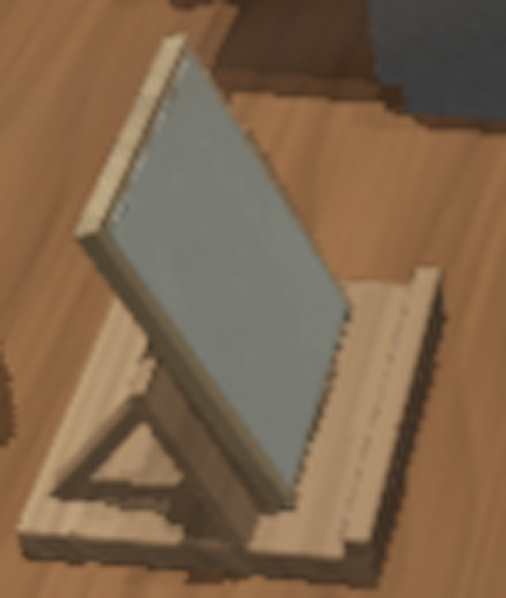

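```bash
python3 - <<'E'
from place import *
f=lambda L:[(259.58+u/6,269.58+v/6) for u,v in L]
c,s=np.cos(np.radians(YAW)),np.sin(np.radians(YAW));R=np.array([[c,s],[-s,c]])
def st(L,z):
    P=atz('top',f(L),z)[:,:2]-ORG;q=(P@R.T*1e3).round(1);print(q.tolist(),'mid',q.mean(0).round(1),'yaw rel',np.degrees(np.arctan2(q[0,0]-q[1,0],q[0,1]-q[1,1])).round(2))
st([(158,231),(510,218)],.0211) # expect x 9.5
a=np.radians(18);zb=.018+.16*np.cos(a);print('exp top front',-160*np.sin(a)+9.5,'back',-160*np.sin(a))
st([(153,453),(558,437)],zb+.0031)
st([(152,482),(560,470)],zb)
E
```

```text
[[10.8, 61.3], [11.6, -58.9]] mid [11.2  1.2] yaw rel -0.38
exp top front -39.942719099991585 back -49.442719099991585
[[-42.1, 59.6], [-41.1, -58.1]] mid [-41.6   0.8] yaw rel -0.49
[[-50.9, 60.2], [-51.2, -58.7]] mid [-51.    0.8] yaw rel 0.14
```

The final views show:
- **Panel:** on the ledge behind the lip. It is about 1 mm off centre and under 0.5° off square, with its foot about 2 mm out from the backrest foot.
- **Stamp:** upright in the drawer at (147,348).
- **Short panel and bystanders:** at the same pixels as at the start.
- **Arm:** clear of everything.

I hand in.

```bash
python3 - <<'E'
from rig import bot
print(bot.hand_in())
E
```

```text
the job is handed in; nothing more can be done
None
```

I put the stamp away in the open drawer first, then leaned the tall panel on the stand, and handed the job in at about 26.4 s.

- **Stamp:** I set it down on the drawer floor at 8 N. It stands upright in the open part of the drawer.
- **Panel:** I lifted it from the rack's far slot, tilted it 18°, eased it onto the backrest, and lowered it to contact with the ledge. The highest force I read was about 16 N before I released it.
- **Last checks, top camera:** The panel sits on the ledge behind the lip, about 1 mm off the middle and within 0.5° of square.
- **Not perfectly flush:** The foot sits about 2 mm in front of the backrest's foot, so the panel leans about 19° instead of 18°. I left it that way.
- **A check that disagreed:** A depth-camera fit taken just before gave about 2.3° off square and the foot nearly 3 mm forward. I trusted the top-camera corners because that fit took in points from the panel's side edge.
- **Everything else:** In the final top picture the short panel, bottle, pencil cup, sharpener and black look-alike are where they started. The arm was touching nothing at hand-in.

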